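Lock a microscope stage for transport with its tapered pin

TASK

Lock the microscope stage for transport: take the square-headed tapered steel pin out of the grey rack, feel with its nose through the hole in the black stage plate for the hidden hole of the base below, and press it down until its collar sits flush on the plate, so that the taper draws the stage back into line. Feel gently: a light push is enough, never lean hard with the nose on the base. Then let go, and leave the objective lens, the eyepiece and the slide box where they are.

Things in the scene. Friction and masses are not known exactly. Their poses are not given: they have to be found in the camera images.
- pin_head (a point): Middle of the square head of the loose steel lock pin (about 200 g), which hangs upright by its collar in one of the rack's holes. Head 24 x 24 mm, 48 mm high; x and y square to its faces, z up along the pin. Below it a round collar 34 mm across, 6 mm thick (underside 30 mm below this point), then the shank. Draw it up 80 mm to clear the rack.
- pin_collar (a point): Centre of the underside of the pin's collar, 30 mm below the middle of the head; same axes. It rests on the stage plate when the pin is home. Below it the straight shank, 19 mm in diameter, is 32 mm long, then comes a taper 42 mm long.
- pin_tip (a point): End of the pin's taper, a rounded nose 9 mm across, 74 mm below the collar's underside; same axes.
- stage_hole (a point): Centre, at the plate's top (80 mm above the table), of the round 21 mm lock hole in the stage. x, y along the plate's sides. A like hole goes right through the fixed base below, whose top is 60 mm above the table. The stage has run out of line: at the start the base's hole lies up to 12 mm from this point along the plate's x and up to 12 mm along its y, which way is unknown, to be felt.
- stage: Black stage plate 230 (x) x 190 (y) x 12 mm, origin at the middle of its underside, lock hole (bare steel rim) at x -65, y -45 mm, 8 mm clear above a cream base (stage_base). It slides level in x and y (18 mm each way from in line) against about 1.5 N, cannot turn, and follows a pin moved sideways in its hole. The base does not give; a nose within 6 to 7 mm of its hole's axis enters, elsewhere it lands on the base's flat top.
- rack: Fixed grey plastic rack block 80 (x) x 180 (y) x 82 mm high, origin at the middle of its underside. Two through holes 25 mm across at y +50 and -50 mm; the pin hangs in one and the objective lens in the other.
- objective_top (a point): Top of the loose objective lens in the rack: round steel barrel 34 mm across, with a black band, standing 43 mm above the rack. Leave it there.
- eyepiece: Loose black eyepiece, round, 42 mm across, 60 mm high, standing on the table beyond the work; origin under its middle. Leave it.
- slidebox: Loose flat blue slide box 90 x 170 x 34 mm on the table beyond the work; origin under its middle. Leave it.

How it is judged:
By the outcome, as a careful person would: the job done as asked, in the order asked, and still so for the second after the job is handed in, with the robot touching nothing.
It also fails if it takes over 64 s, if anything falls off the work surface, if the arm or the gripper's body presses on something with over 40 N, if the wrist force passes 120 N, or if a joint passes its speed limit or range.

ROBOT

A 6-joint arm with a two-finger parallel gripper is mounted at the origin on the work surface. World frame = base frame: x ahead of the robot, y to its left, z up, the work surface at z = 0. Lengths are in m, angles in rad, forces in N, time in s.
With the tool pointing down it reaches from about 0.35 to 0.875 m from the base axis. Payload 4.2 kg.
Tool frame: the origin (TCP) lies at the very end of the fingers, on their centre line; the grasp point (between the pads) lies 19 mm behind it (env.grip_point_offset is the distance from the TCP to the grasp point, in m); z points along the fingers, y is the line along which they close (so a half turn about z gives the same grasp; the last joint's range is limited). The gripper opens to 85 mm and grips with 20 to 120 N. Pads are 22 mm wide; open, the fingers measure 114 mm over their backs; the gripper's body (76 mm by 85 mm) begins 54 mm behind the grasp point. The pads swing forward as they close: fully open they stand 13 mm farther back than shut.
Start: joints at [1.399, 0.385, 0.008, 0, -1.194, -0.259], TCP at [0.261, 0.568, 0.231] pointing down, gripper open.
Joint ranges: [-3.14, 3.14], [-1.21, 2.06], [-1.07, 1.41], [-3.16, 2.05], [-2.99, -0.16], [-3.1, 3.1]. Speed limits (rad/s): [2.79, 2.79, 3.14, 3.14, 3.14, 3.14].

INTERFACE

Orientations are given as a unit quaternion [x, y, z, w].
In Python, from station import env gives the robot as it stands.
- The arm moves only by the shell command python3 -m jog 'ROWS' [FORCE]. ROWS is JSON, a list of rows, each an object with "slide": the shift along the tool's x, y, z scaled (see below), a list of three; "dr": the turn, a rotation vector about the tool's x, y, z scaled (see below), a list of three; "claw": the opening, from 0 (shut) to 1 (fully open). In form: [{"slide": [dx, dy, dz], "dr": [ax, ay, az], "claw": claw}, ...]. A call has exactly 8 rows; each row shifts and turns the commanded pose from where the row before left it, along the tool's axes as they then stand; what a row does not reach is not made up. The controller multiplies each number of a shift by 50 mm and each number of a turn by 0.1 rad. A row lasts 1/8 s, in which the tool goes at most 62.5 mm and 10.7 degrees, less where a joint would pass 70% of its speed; a pose out of reach is approached as far as the arm can. A call with a number of a shift or a turn outside -1 to 1 is refused whole. A call with a gripper value outside its range is refused whole. The fingers move at their own pace and stop on an object; FORCE is the grip in N (left out, the last holds). Time passes only in rows, so rows that do not move let the fingers close, or fill a call up. It gives the time, the measured TCP pose, the force, the opening and the grip force at its end, in the units of the state.
- env.read_state(): the state, without advancing time (a new reading comes with each control period).
- env.get_image(name): name is "scene" or "top" or "wrist"; returns a dict with "image" (480x640x3 uint8, red, green, blue), "fx", "fy", "cx", "cy" (pixels), "R" (3x3) and "t" (3): a world point X has camera coordinates R X + t. Camera axes: x right, y down, z forward; pixel columns grow to the right and rows downward; lengths in m; the calibration is good to about 2 mm. A picture is of the moment at which its call begins. There is no depth.
- env.close_job(): hands the job in; it is judged then, once.
The state is a dict: "time": time; "joint_positions": joint angles; "dq": joint speeds; "joint_efforts": joint torques, N m; "tcp_pos": TCP position; "tool_rot": TCP orientation; "ft_force": force on the tool from outside, world axes, zero at the start; "wrist_torque": the same for the moment, N m; "finger_gap": finger opening in m; "grip_force": force on a finger pad.
Only numpy, scipy, OpenCV 4.12 (cv2) and the standard library are available. Lean on these libraries where they do the work, as an engineer would, in place of code of your own. Each camera call takes 0.05 s, during which the arm holds its last target. There are 200 camera calls.

## Working session

There is one attempt and no reset: what is moved stays moved. The work goes in short steps, Python scripts to look and compute and a shell command to move; the robot and the scene stay as the last step left them, time stands still between calls to the robot, and variables do not carry over. Pictures are saved under pics/ and viewed, at most 10 in all, crops included, and the job is handed in when it is done.

```bash
mkdir -p pics
cat > h.py <<'E'
import numpy as np,cv2,sys
from station import env
from scipy.spatial.transform import Rotation as Ro
def snap(n,f):
    d=env.get_image(n); cv2.imwrite('pics/'+f,cv2.cvtColor(d['image'],cv2.COLOR_RGB2BGR))
    np.savez('pics/'+f+'.npz',**{k:d[k] for k in('fx','fy','cx','cy','R','t')}); return d
def px2w(f,u,v,z):
    d=np.load('pics/'+f+'.npz');R=d['R'];t=d['t']
    r=R.T@np.array([(u-d['cx'])/d['fx'],(v-d['cy'])/d['fy'],1.]);o=-R.T@t
    return o+r*(z-o[2])/r[2]
def st():
    s=env.read_state();print('t',s['time'],'tcp',np.round(s['tcp_pos'],4),'F',np.round(s['ft_force'],2),'gap',round(s['finger_gap'],4));return s
def to(p,yaw=None):
    "slide units (of 50mm) to reach world p, and turn about tool z"
    s=env.read_state();R=Ro.from_quat(s['tool_rot']);print('slide total',np.round(R.inv().apply(np.array(p)-s['tcp_pos'])/.05,3))
    M=R.as_matrix();print('tool x',np.round(M[:,0],3),'y',np.round(M[:,1],3),'z',np.round(M[:,2],3))
E
python3 - <<'E'
from h import *
for n in('top','scene','wrist'): snap(n,n+'0.png')
to([.3,.3,.3]);st()
E
```

```text
slide total [ 2.947  4.536 -1.383]
tool x [ 0.909 -0.418  0.   ] y [-0.418 -0.909  0.002] z [-0.001 -0.002 -1.   ]
t 0.15 tcp [0.2608 0.5675 0.2305] F [ 0.32  1.04 -0.08] gap 0.0852
```

View pics/top0.png

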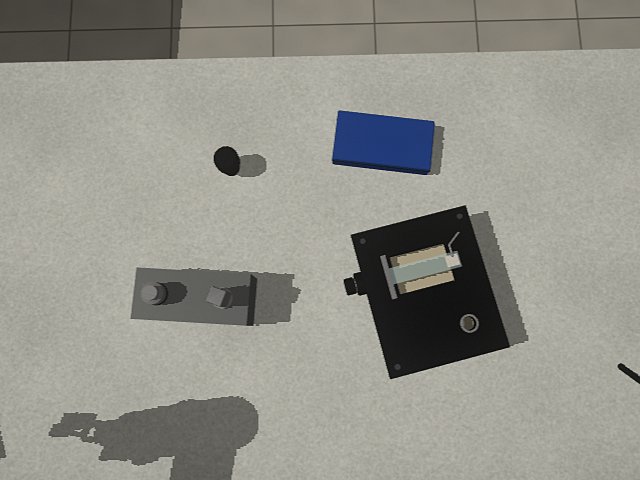

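View pics/scene0.png

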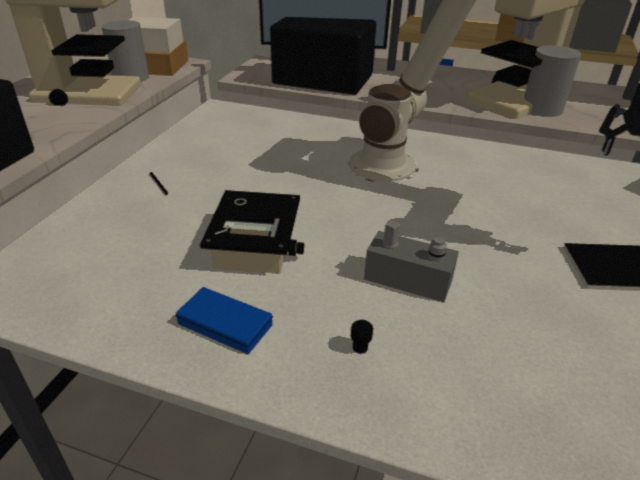

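Top view: the pin's square head is at about (218,296), the objective at (153,293), the stage hole at (469,323), and the eyepiece and slide box lie above. I'll zoom in on the head and hole.

Run:
```python
from h import *
im=cv2.imread('pics/top0.png')
a=cv2.resize(im[260:340,120:270],None,fx=5,fy=5,interpolation=cv2.INTER_CUBIC)
a=np.vstack([a[:, :750],])
b=cv2.resize(im[300:345,445:495],None,fx=4,fy=4,interpolation=cv2.INTER_CUBIC)
a=cv2.copyMakeBorder(a,0,190,0,0,cv2.BORDER_CONSTANT); a[405:405+180,:200]=b
cv2.imwrite('pics/crop1.png',a)
f='top0.png'
print('head',px2w(f,218,296,.136),'hole',px2w(f,469,323,.08),'obj',px2w(f,149,294,.125))
for p in((352,235),(465,206),(509,346),(390,378)):print(px2w(f,*p,.08))
for p in((137,268),(131,319),(252,325)):print('rack',px2w(f,*p,.082))
```

```text
head [0.50223451 0.12534412 0.136     ] hole [ 0.45495328 -0.25081051  0.08      ] obj [0.50826474 0.22939222 0.125     ]
[ 0.59693297 -0.07526379  0.08      ]
[ 0.63957268 -0.25753519  0.08      ]
[ 0.41886195 -0.30939228  0.08      ]
[ 0.37562768 -0.12545487  0.08      ]
rack [0.55230795 0.26394348 0.082     ]
rack [0.47333177 0.27040733 0.082     ]
rack [0.45978572 0.08343136 0.082     ]
```

View pics/crop1.png

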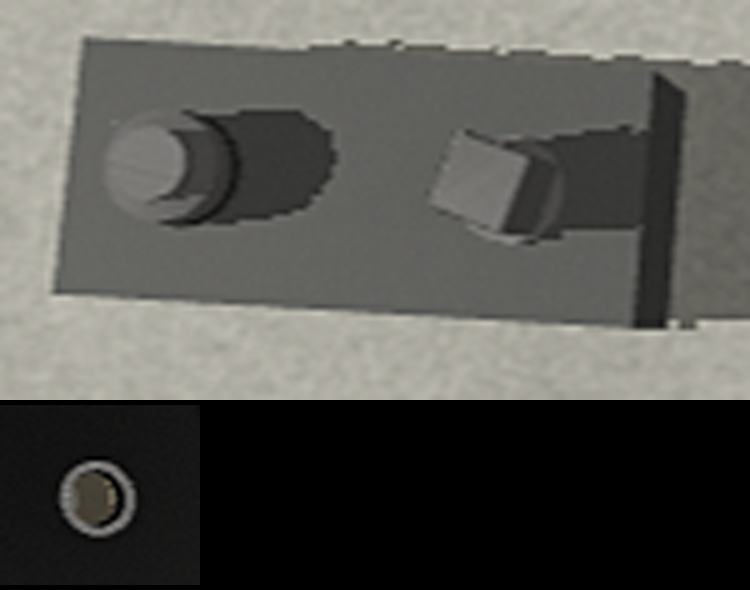

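Run:
```python
from h import *
f='top0.png'
P=np.array([px2w(f,*p,.136) for p in((212.4,285.6),(225.6,291.6),(220,307),(206,300.6))])[:,:2]
print(P.mean(0)); 
for i in range(4):
    e=P[(i+1)%4]-P[i];print(np.linalg.norm(e),np.degrees(np.arctan2(e[1],e[0])))
P=np.array([px2w(f,*p,.08) for p in((352,235),(465,206),(509,346),(390,378))])[:,:2]
for i in range(4):
    e=P[(i+1)%4]-P[i];print(np.linalg.norm(e),np.degrees(np.arctan2(e[1],e[0])))
print(P.mean(0),px2w(f,469.2,323.2,.08))
to([.503,.126,.23]);
for x in range(2):print(np.load('pics/top0.png.npz')['t'])
```

```text
[0.50204601 0.12824597]
0.021362308463034916 -115.42031871410659
0.023397332267293104 160.14980029582208
0.022567879560852662 64.58960876901541
0.023315121745537955 -22.80107930415528
0.18719243451063336 -76.83327468573219
0.2267209399198357 -166.7778918078774
0.18895018227883204 103.22720243815066
0.22692549092214914 12.778273067161155
[ 0.50774882 -0.19191153] [ 0.4546424  -0.25109649  0.08      ]
slide total [8.09 6.   0.02]
tool x [ 0.909 -0.418  0.   ] y [-0.418 -0.909  0.002] z [-0.001 -0.002 -1.   ]
[-0.01153173  0.59952668  0.80371159]
[-0.01153173  0.59952668  0.80371159]
```

```bash
python3 -m jog '[{"slide":[0.8,0.6,0],"dr":[0,0,0],"claw":1},{"slide":[0.9,0.65,0],"dr":[0,0,0],"claw":1},{"slide":[0.9,0.65,0],"dr":[0,0,0],"claw":1},{"slide":[0.9,0.65,0],"dr":[0,0,0],"claw":1},{"slide":[0.9,0.65,0],"dr":[0,0,0],"claw":1},{"slide":[0.9,0.65,0],"dr":[0,0,0],"claw":1},{"slide":[0.9,0.65,0],"dr":[0,0,0],"claw":1},{"slide":[0.6,0.45,0],"dr":[0,0,0],"claw":1}]' 60
python3 - <<'E'
from h import *
snap('wrist','w1.png');st();to([.502,.128,.23])
E
```

```text
time: 1.15
tcp_pos: [0.4671, 0.1989, 0.2312]
tool_rot: [0.977, -0.214, -0.0, 0.0]
ft_force: [-0.4, 0.9, 0.0]
finger_gap: 0.0851
grip_force: 0.0
t 1.2 tcp [0.4679 0.1965 0.2311] F [ 0.54 -1.13  0.52] gap 0.0854
slide total [1.195 0.956 0.024]
tool x [ 0.907 -0.421  0.   ] y [-0.421 -0.907  0.002] z [-0.001 -0.002 -1.   ]
```

View pics/w1.png

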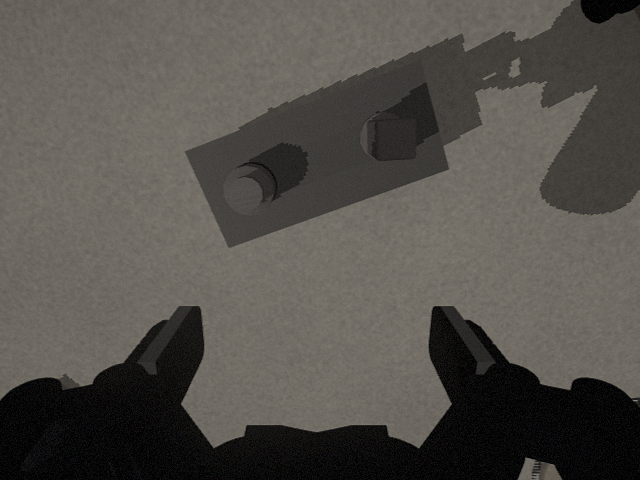

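Wrist view: the head top is centred near (396,139) with its sides nearly along the image axes, so the yaw is already good. The objective is at (245,190).

Run:
```python
from h import *
im=cv2.imread('pics/w1.png')[100:180,345:435]
cv2.imwrite('pics/crop2.png',cv2.convertScaleAbs(cv2.resize(im,None,fx=6,fy=6,interpolation=cv2.INTER_CUBIC),alpha=2.5))
p=px2w('w1.png',396,139,.136);print(p);to([p[0],p[1],.16])
d=np.load('pics/w1.png.npz');print(-d['R'].T@d['t'],d['R'])
```

```text
[0.50585165 0.12838179 0.136     ]
slide total [1.262 0.914 1.424]
tool x [ 0.907 -0.421  0.   ] y [-0.421 -0.907  0.002] z [-0.001 -0.002 -1.   ]
[0.53538385 0.16735752 0.37406538] [[-4.17554307e-01 -9.08651957e-01  1.44695411e-04]
 [-8.69092417e-01  3.99421912e-01  2.91788463e-01]
 [-2.65191953e-01  1.21711776e-01 -9.56482865e-01]]
```

View pics/crop2.png

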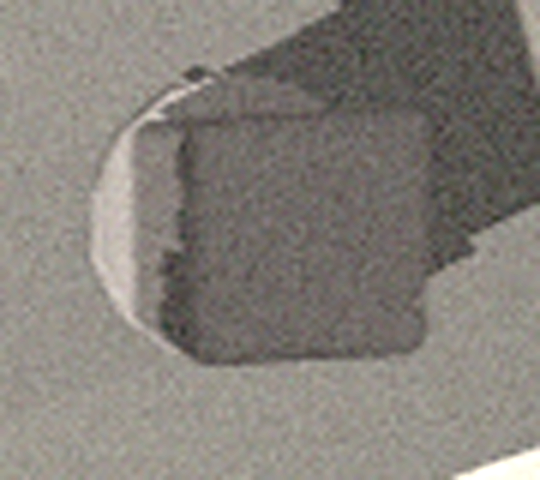

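```bash
python3 -m jog '[{"slide":[0.3,0.2,0.1],"dr":[0,0,-0.38],"claw":1},{"slide":[0.4,0.3,0.3],"dr":[0,0,0],"claw":1},{"slide":[0.4,0.3,0.3],"dr":[0,0,0],"claw":1},{"slide":[0.15,0.12,0.3],"dr":[0,0,0],"claw":1},{"slide":[0,0,0.1],"dr":[0,0,0],"claw":1},{"slide":[0,0,0],"dr":[0,0,0],"claw":1},{"slide":[0,0,0],"dr":[0,0,0],"claw":1},{"slide":[0,0,0],"dr":[0,0,0],"claw":1}]'
python3 - <<'E'
from h import *
snap('wrist','w2.png');st();to([.505,.128,.093])
E
```

```text
time: 2.2
tcp_pos: [0.5062, 0.1348, 0.1769]
tool_rot: [0.981, -0.195, 0.0, -0.0]
ft_force: [-0.3, 0.7, 0.0]
finger_gap: 0.0856
grip_force: 0.0
t 2.25 tcp [0.5062 0.1347 0.1768] F [ 0.22 -0.08  0.5 ] gap 0.0858
slide total [0.028 0.134 1.677]
tool x [ 0.924 -0.382  0.001] y [-0.382 -0.924 -0.001] z [ 0.001  0.001 -1.   ]
```

View pics/w2.png

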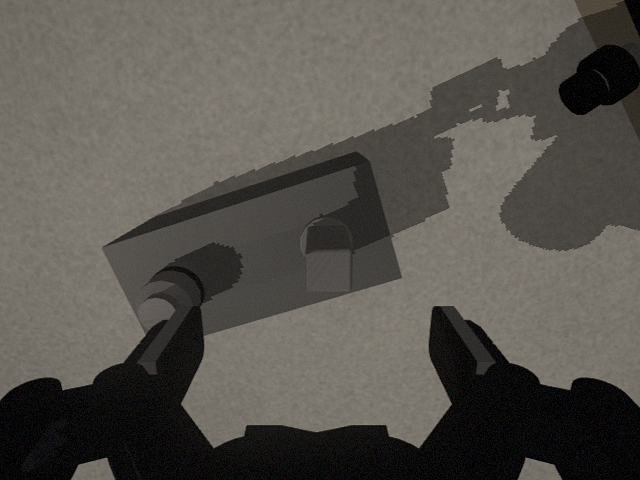

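The head top is centred near (329,271), square to the fingers. The left finger will clear the objective.

Run:
```python
from h import *
p=px2w('w2.png',329,271,.136);print(p);to([p[0],p[1],.093])
```

```text
[0.50542545 0.1278481  0.136     ]
slide total [0.037 0.134 1.677]
tool x [ 0.924 -0.382  0.001] y [-0.382 -0.924 -0.001] z [ 0.001  0.001 -1.   ]
```

```bash
python3 -m jog '[{"slide":[0.04,0.13,0.2],"dr":[0,0,0],"claw":1},{"slide":[0,0,0.4],"dr":[0,0,0],"claw":1},{"slide":[0,0,0.4],"dr":[0,0,0],"claw":1},{"slide":[0,0,0.4],"dr":[0,0,0],"claw":1},{"slide":[0,0,0.25],"dr":[0,0,0],"claw":1},{"slide":[0,0,0],"dr":[0,0,0],"claw":0.7},{"slide":[0,0,0],"dr":[0,0,0],"claw":0.5},{"slide":[0,0,0],"dr":[0,0,0],"claw":0.35}]' 60
python3 -m jog '[{"slide":[0,0,0],"dr":[0,0,0],"claw":0.3},{"slide":[0,0,0],"dr":[0,0,0],"claw":0.2},{"slide":[0,0,0],"dr":[0,0,0],"claw":0},{"slide":[0,0,0],"dr":[0,0,0],"claw":0},{"slide":[0,0,0],"dr":[0,0,0],"claw":0},{"slide":[0,0,0],"dr":[0,0,0],"claw":0},{"slide":[0,0,0],"dr":[0,0,0],"claw":0},{"slide":[0,0,0],"dr":[0,0,0],"claw":0}]'
```

```text
time: 3.25
tcp_pos: [0.5059, 0.1277, 0.0946]
tool_rot: [0.981, -0.195, 0.001, -0.001]
ft_force: [-0.2, -0.1, 0.6]
finger_gap: 0.0321
grip_force: 0.0
time: 4.25
tcp_pos: [0.5059, 0.1277, 0.0945]
tool_rot: [0.981, -0.195, 0.001, -0.0]
ft_force: [-0.5, 0.3, 5.6]
finger_gap: 0.0233
grip_force: 59.3
```

```bash
python3 -m jog '[{"slide":[0,0,-0.1],"dr":[0,0,0],"claw":0},{"slide":[0,0,-0.2],"dr":[0,0,0],"claw":0},{"slide":[0,0,-0.3],"dr":[0,0,0],"claw":0},{"slide":[0,0,-0.4],"dr":[0,0,0],"claw":0},{"slide":[0,0,-0.4],"dr":[0,0,0],"claw":0},{"slide":[0,0,-0.4],"dr":[0,0,0],"claw":0},{"slide":[0,0,-0.3],"dr":[0,0,0],"claw":0},{"slide":[0,0,0],"dr":[0,0,0],"claw":0}]'
python3 - <<'E'
from h import *
st();to([.455,-.250,.195])
E
```

```text
time: 5.25
tcp_pos: [0.5061, 0.1278, 0.2003]
tool_rot: [0.981, -0.195, 0.001, -0.001]
ft_force: [-0.1, 0.1, -1.7]
finger_gap: 0.0235
grip_force: 58.8
t 5.25 tcp [0.5061 0.1278 0.2003] F [-0.14  0.12 -1.71] gap 0.0235
slide total [1.948 7.372 0.091]
tool x [ 0.924 -0.383  0.002] y [-0.383 -0.924 -0.003] z [ 0.003  0.002 -1.   ]
```

```bash
python3 -m jog '[{"slide":[0.1,0.6,0],"dr":[0,0,0],"claw":0},{"slide":[0.15,1,0],"dr":[0,0,0],"claw":0},{"slide":[0.15,1,0],"dr":[0,0,0],"claw":0},{"slide":[0.15,1,0],"dr":[0,0,0],"claw":0},{"slide":[0.15,1,0],"dr":[0,0,0],"claw":0},{"slide":[0.15,1,0],"dr":[0,0,0],"claw":0},{"slide":[0.15,1,0],"dr":[0,0,0],"claw":0},{"slide":[0.15,0.75,0],"dr":[0,0,0],"claw":0}]'
python3 -m jog '[{"slide":[0,0,0],"dr":[0,0,0],"claw":0},{"slide":[0,0,0],"dr":[0,0,0],"claw":0},{"slide":[0,0,0],"dr":[0,0,0],"claw":0},{"slide":[0,0,0],"dr":[0,0,0],"claw":0},{"slide":[0,0,0],"dr":[0,0,0],"claw":0},{"slide":[0,0,0],"dr":[0,0,0],"claw":0},{"slide":[0,0,0],"dr":[0,0,0],"claw":0},{"slide":[0,0,0],"dr":[0,0,0],"claw":0}]'
python3 - <<'E'
from h import *
snap('wrist','w3.png');st();to([.455,-.250,.195])
im=cv2.imread('pics/w3.png');cv2.imwrite('pics/w3b.png',cv2.convertScaleAbs(im,alpha=2.0))
E
```

```text
time: 6.25
tcp_pos: [0.4165, -0.2356, 0.198]
tool_rot: [0.981, -0.196, -0.001, -0.0]
ft_force: [0.5, -0.6, -2.0]
finger_gap: 0.0234
grip_force: 59.1
time: 7.25
tcp_pos: [0.4179, -0.2341, 0.1988]
tool_rot: [0.981, -0.195, 0.0, 0.0]
ft_force: [-0.3, 0.0, -1.7]
finger_gap: 0.0232
grip_force: 59.4
t 7.3 tcp [ 0.4179 -0.2341  0.1988] F [-0.39  0.2  -1.61] gap 0.0235
slide total [0.807 0.01  0.077]
tool x [ 0.924 -0.383  0.   ] y [-0.383 -0.924 -0.   ] z [ 0.  0. -1.]
```

View pics/w3b.png

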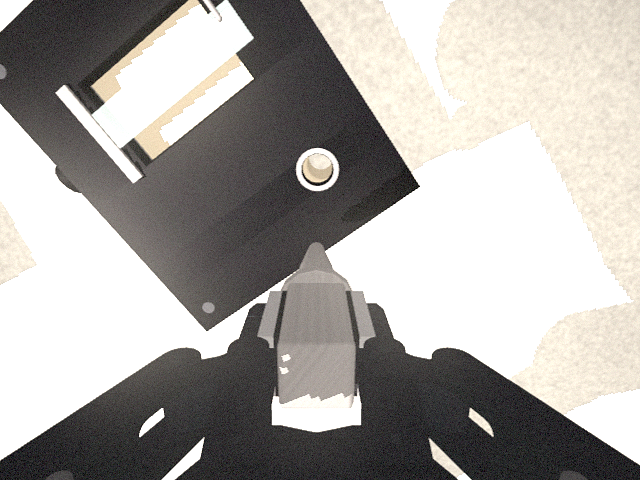

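The hole's rim is centred at (318,170) and the pin's nose is at (316,245). Only cream base shows through, so the base hole can't be seen from here.

Run:
```python
from h import *
h=px2w('w3.png',317.7,169.5,.08);print('hole',h,'tip',px2w('w3.png',316.3,246,.113))
R=Ro.from_quat(env.read_state()['tool_rot']);s=env.read_state()
print(R.inv().apply(np.array([h[0],h[1],.2])-s['tcp_pos'])/.05)
a=np.radians(13.1);M=R.inv().as_matrix()
for n,v in(('platex',[np.cos(a),np.sin(a),0]),('platey',[-np.sin(a),np.cos(a),0])):print(n,'6mm in tool units',M@v*6/50)
```

```text
hole [ 0.45792377 -0.25199145  0.08      ] tip [ 0.41838168 -0.23465121  0.113     ]
[ 0.87654253  0.02474406 -0.0232571 ]
platex 6mm in tool units [ 9.75604146e-02 -6.98710629e-02  8.66131138e-06]
platey 6mm in tool units [-6.98710631e-02 -9.75604148e-02 -6.00027797e-07]
```

```bash
python3 -m jog '[{"slide":[0.2,0.02,0],"dr":[0,0,0],"claw":0},{"slide":[0.4,0,0],"dr":[0,0,0],"claw":0},{"slide":[0.27,0,0],"dr":[0,0,0],"claw":0},{"slide":[0,0,0.1],"dr":[0,0,0],"claw":0},{"slide":[0,0,0.3],"dr":[0,0,0],"claw":0},{"slide":[0,0,0.3],"dr":[0,0,0],"claw":0},{"slide":[0,0,0.1],"dr":[0,0,0],"claw":0},{"slide":[0,0,0],"dr":[0,0,0],"claw":0}]'
python3 - <<'E'
from h import *
snap('wrist','w4.png');st();snap('scene','s4.png')
im=cv2.imread('pics/w4.png');cv2.imwrite('pics/w4b.png',cv2.convertScaleAbs(cv2.resize(im[100:300,200:440],None,fx=3,fy=3),alpha=2.0))
E
```

```text
time: 8.3
tcp_pos: [0.4574, -0.2515, 0.1583]
tool_rot: [0.981, -0.195, -0.001, 0.0]
ft_force: [-0.3, 0.1, -2.3]
finger_gap: 0.0237
grip_force: 59.3
t 8.35 tcp [ 0.4578 -0.2517  0.1589] F [ 0.58  0.41 -0.37] gap 0.0236
```

View pics/w4b.png

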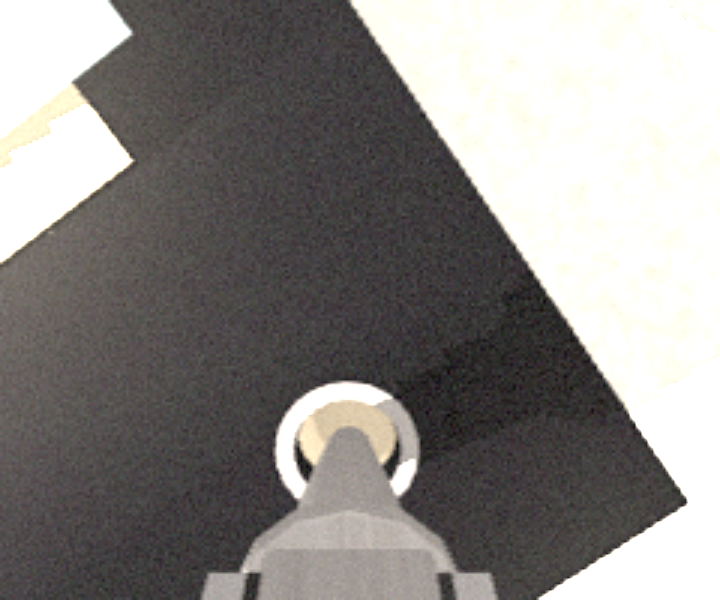

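The nose is centred in the rim. Next I'll lower it gently to feel.

```bash
python3 -m jog '[{"slide":[0,0,0.1],"dr":[0,0,0],"claw":0},{"slide":[0,0,0.08],"dr":[0,0,0],"claw":0},{"slide":[0,0,0.02],"dr":[0,0,0],"claw":0},{"slide":[0,0,0.02],"dr":[0,0,0],"claw":0},{"slide":[0,0,0.02],"dr":[0,0,0],"claw":0},{"slide":[0,0,0.02],"dr":[0,0,0],"claw":0},{"slide":[0,0,0],"dr":[0,0,0],"claw":0},{"slide":[0,0,0],"dr":[0,0,0],"claw":0}]'
```

```text
time: 9.4
tcp_pos: [0.4577, -0.2517, 0.1459]
tool_rot: [0.981, -0.195, 0.0, 0.0]
ft_force: [0.1, -0.5, -1.2]
finger_gap: 0.0233
grip_force: 59.3
```

```bash
python3 -m jog '[{"slide":[0,0,0.02],"dr":[0,0,0],"claw":0},{"slide":[0,0,0],"dr":[0,0,0],"claw":0},{"slide":[0,0,0.02],"dr":[0,0,0],"claw":0},{"slide":[0,0,0],"dr":[0,0,0],"claw":0},{"slide":[0,0,0],"dr":[0,0,0],"claw":0},{"slide":[0,0,0],"dr":[0,0,0],"claw":0},{"slide":[0,0,0],"dr":[0,0,0],"claw":0},{"slide":[0,0,0],"dr":[0,0,0],"claw":0}]'
```

```text
time: 10.4
tcp_pos: [0.4577, -0.2516, 0.1438]
tool_rot: [0.981, -0.195, 0.0, 0.0]
ft_force: [-0.1, 0.5, -1.3]
finger_gap: 0.0236
grip_force: 59.4
```

```bash
python3 -m jog '[{"slide":[0,0,0.02],"dr":[0,0,0],"claw":0},{"slide":[0,0,0],"dr":[0,0,0],"claw":0},{"slide":[0,0,0.02],"dr":[0,0,0],"claw":0},{"slide":[0,0,0],"dr":[0,0,0],"claw":0},{"slide":[0,0,0.02],"dr":[0,0,0],"claw":0},{"slide":[0,0,0],"dr":[0,0,0],"claw":0},{"slide":[0,0,0],"dr":[0,0,0],"claw":0},{"slide":[0,0,0],"dr":[0,0,0],"claw":0}]'
```

```text
time: 11.4
tcp_pos: [0.4578, -0.2516, 0.1408]
tool_rot: [0.981, -0.195, 0.0, 0.0]
ft_force: [0.8, 0.9, -2.1]
finger_gap: 0.0233
grip_force: 59.4
```

```bash
python3 -m jog '[{"slide":[0,0,0.02],"dr":[0,0,0],"claw":0},{"slide":[0,0,0],"dr":[0,0,0],"claw":0},{"slide":[0,0,0.02],"dr":[0,0,0],"claw":0},{"slide":[0,0,0],"dr":[0,0,0],"claw":0},{"slide":[0,0,0.02],"dr":[0,0,0],"claw":0},{"slide":[0,0,0],"dr":[0,0,0],"claw":0},{"slide":[0,0,0],"dr":[0,0,0],"claw":0},{"slide":[0,0,0],"dr":[0,0,0],"claw":0}]'
python3 - <<'E'
from h import *
st();snap('wrist','w5.png')
im=cv2.imread('pics/w5.png');cv2.imwrite('pics/w5b.png',cv2.convertScaleAbs(cv2.resize(im[180:420,220:420],None,fx=2.5,fy=2.5),alpha=2.0))
E
```

```text
time: 12.4
tcp_pos: [0.4577, -0.2516, 0.1378]
tool_rot: [0.981, -0.195, 0.0, 0.0]
ft_force: [0.0, 0.7, -1.8]
finger_gap: 0.0236
grip_force: 59.3
t 12.4 tcp [ 0.4577 -0.2516  0.1378] F [ 0.02  0.72 -1.84] gap 0.0236
```

View pics/w5b.png

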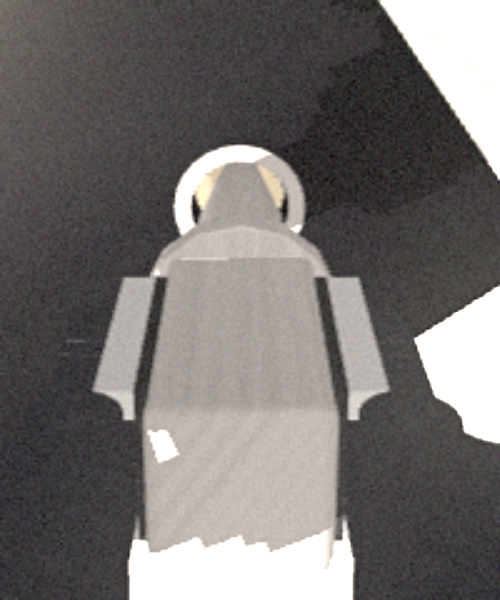

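```bash
python3 -m jog '[{"slide":[0,0,0.02],"dr":[0,0,0],"claw":0},{"slide":[0,0,0.02],"dr":[0,0,0],"claw":0},{"slide":[0,0,0.02],"dr":[0,0,0],"claw":0},{"slide":[0,0,0.02],"dr":[0,0,0],"claw":0},{"slide":[0,0,0.02],"dr":[0,0,0],"claw":0},{"slide":[0,0,0],"dr":[0,0,0],"claw":0},{"slide":[0,0,0],"dr":[0,0,0],"claw":0},{"slide":[0,0,0],"dr":[0,0,0],"claw":0}]'
```

```text
time: 13.45
tcp_pos: [0.4577, -0.2516, 0.1329]
tool_rot: [0.981, -0.195, 0.0, 0.0]
ft_force: [0.0, 0.9, -1.8]
finger_gap: 0.0234
grip_force: 59.3
```

```bash
python3 -m jog '[{"slide":[0,0,0.02],"dr":[0,0,0],"claw":0},{"slide":[0,0,0.02],"dr":[0,0,0],"claw":0},{"slide":[0,0,0.02],"dr":[0,0,0],"claw":0},{"slide":[0,0,0.02],"dr":[0,0,0],"claw":0},{"slide":[0,0,0.02],"dr":[0,0,0],"claw":0},{"slide":[0,0,0],"dr":[0,0,0],"claw":0},{"slide":[0,0,0],"dr":[0,0,0],"claw":0},{"slide":[0,0,0],"dr":[0,0,0],"claw":0}]'
```

```text
time: 14.45
tcp_pos: [0.4578, -0.2517, 0.1279]
tool_rot: [0.981, -0.195, 0.0, 0.0]
ft_force: [-0.2, -0.0, -2.0]
finger_gap: 0.0232
grip_force: 59.3
```

```bash
python3 -m jog '[{"slide":[0,0,0.02],"dr":[0,0,0],"claw":0},{"slide":[0,0,0.02],"dr":[0,0,0],"claw":0},{"slide":[0,0,0.02],"dr":[0,0,0],"claw":0},{"slide":[0,0,0.02],"dr":[0,0,0],"claw":0},{"slide":[0,0,0.02],"dr":[0,0,0],"claw":0},{"slide":[0,0,0],"dr":[0,0,0],"claw":0},{"slide":[0,0,0],"dr":[0,0,0],"claw":0},{"slide":[0,0,0],"dr":[0,0,0],"claw":0}]'
```

```text
time: 15.45
tcp_pos: [0.4578, -0.2517, 0.1229]
tool_rot: [0.981, -0.195, 0.0, 0.0]
ft_force: [0.5, -1.6, -1.9]
finger_gap: 0.0237
grip_force: 59.3
```

```bash
python3 -m jog '[{"slide":[0,0,0.02],"dr":[0,0,0],"claw":0},{"slide":[0,0,0.02],"dr":[0,0,0],"claw":0},{"slide":[0,0,0.02],"dr":[0,0,0],"claw":0},{"slide":[0,0,0.02],"dr":[0,0,0],"claw":0},{"slide":[0,0,0],"dr":[0,0,0],"claw":0},{"slide":[0,0,0],"dr":[0,0,0],"claw":0},{"slide":[0,0,0],"dr":[0,0,0],"claw":0},{"slide":[0,0,0],"dr":[0,0,0],"claw":0}]'
python3 -c "
from h import *
s=st();print(s['wrist_torque'])"
```

```text
time: 16.45
tcp_pos: [0.458, -0.2518, 0.119]
tool_rot: [0.981, -0.195, 0.0, 0.0]
ft_force: [1.1, -4.2, -0.4]
finger_gap: 0.0236
grip_force: 59.5
t 16.45 tcp [ 0.458  -0.2518  0.119 ] F [ 1.05 -4.17 -0.35] gap 0.0236
[-1.2980035  -0.37312984  0.01717063]
```

The base edge is pushing the pin toward -y, so its hole lies about 2.8 mm that way. I'll follow it and keep lowering.

```bash
python3 -m jog '[{"slide":[0.017,0.022,0],"dr":[0,0,0],"claw":0},{"slide":[0.017,0.022,0],"dr":[0,0,0],"claw":0},{"slide":[0,0,0.02],"dr":[0,0,0],"claw":0},{"slide":[0,0,0.02],"dr":[0,0,0],"claw":0},{"slide":[0,0,0.02],"dr":[0,0,0],"claw":0},{"slide":[0,0,0.02],"dr":[0,0,0],"claw":0},{"slide":[0,0,0],"dr":[0,0,0],"claw":0},{"slide":[0,0,0],"dr":[0,0,0],"claw":0}]'
```

```text
time: 17.45
tcp_pos: [0.4583, -0.2542, 0.1146]
tool_rot: [0.981, -0.195, -0.0, -0.0]
ft_force: [0.6, 1.5, -0.1]
finger_gap: 0.0233
grip_force: 59.4
```

```bash
python3 -m jog '[{"slide":[0,0,0.02],"dr":[0,0,0],"claw":0},{"slide":[0,0,0.02],"dr":[0,0,0],"claw":0},{"slide":[0,0,0.02],"dr":[0,0,0],"claw":0},{"slide":[0,0,0.02],"dr":[0,0,0],"claw":0},{"slide":[0,0,0.02],"dr":[0,0,0],"claw":0},{"slide":[0,0,0],"dr":[0,0,0],"claw":0},{"slide":[0,0,0],"dr":[0,0,0],"claw":0},{"slide":[0,0,0],"dr":[0,0,0],"claw":0}]'
```

```text
time: 18.45
tcp_pos: [0.4584, -0.2543, 0.1097]
tool_rot: [0.981, -0.195, -0.0, -0.0]
ft_force: [0.6, 0.6, -2.3]
finger_gap: 0.0233
grip_force: 59.4
```

```bash
python3 -m jog '[{"slide":[0,0,0.02],"dr":[0,0,0],"claw":0},{"slide":[0,0,0.02],"dr":[0,0,0],"claw":0},{"slide":[0,0,0.02],"dr":[0,0,0],"claw":0},{"slide":[0,0,0.02],"dr":[0,0,0],"claw":0},{"slide":[0,0,0.02],"dr":[0,0,0],"claw":0},{"slide":[0,0,0],"dr":[0,0,0],"claw":0},{"slide":[0,0,0],"dr":[0,0,0],"claw":0},{"slide":[0,0,0],"dr":[0,0,0],"claw":0}]'
```

```text
time: 19.45
tcp_pos: [0.4584, -0.2543, 0.1047]
tool_rot: [0.981, -0.195, -0.0, -0.0]
ft_force: [0.8, 1.1, -2.6]
finger_gap: 0.0231
grip_force: 59.4
```

```bash
python3 -m jog '[{"slide":[0,0,0.02],"dr":[0,0,0],"claw":0},{"slide":[0,0,0.02],"dr":[0,0,0],"claw":0},{"slide":[0,0,0.02],"dr":[0,0,0],"claw":0},{"slide":[0,0,0.02],"dr":[0,0,0],"claw":0},{"slide":[0,0,0.03],"dr":[0,0,0],"claw":0},{"slide":[0,0,0.03],"dr":[0,0,0],"claw":0},{"slide":[0,0,0],"dr":[0,0,0],"claw":0},{"slide":[0,0,0],"dr":[0,0,0],"claw":0}]'
```

```text
time: 20.45
tcp_pos: [0.4584, -0.2543, 0.0976]
tool_rot: [0.981, -0.195, -0.0, -0.0]
ft_force: [1.1, 1.5, -2.0]
finger_gap: 0.0238
grip_force: 59.4
```

```bash
python3 -m jog '[{"slide":[0,0,0.03],"dr":[0,0,0],"claw":0},{"slide":[0,0,0.02],"dr":[0,0,0],"claw":0},{"slide":[0,0,0.02],"dr":[0,0,0],"claw":0},{"slide":[0,0,0.02],"dr":[0,0,0],"claw":0},{"slide":[0,0,0.01],"dr":[0,0,0],"claw":0},{"slide":[0,0,0],"dr":[0,0,0],"claw":0},{"slide":[0,0,0],"dr":[0,0,0],"claw":0},{"slide":[0,0,0],"dr":[0,0,0],"claw":0}]'
```

```text
time: 21.45
tcp_pos: [0.4584, -0.2543, 0.0928]
tool_rot: [0.981, -0.195, 0.0, -0.0]
ft_force: [1.4, 0.9, -0.8]
finger_gap: 0.0236
grip_force: 59.5
```

```bash
python3 -m jog '[{"slide":[0,0,0.01],"dr":[0,0,0],"claw":0},{"slide":[0,0,0],"dr":[0,0,0],"claw":0},{"slide":[0,0,0.01],"dr":[0,0,0],"claw":0},{"slide":[0,0,0],"dr":[0,0,0],"claw":0},{"slide":[0,0,0.01],"dr":[0,0,0],"claw":0},{"slide":[0,0,0],"dr":[0,0,0],"claw":0},{"slide":[0,0,0],"dr":[0,0,0],"claw":0},{"slide":[0,0,0],"dr":[0,0,0],"claw":0}]'
```

```text
time: 22.45
tcp_pos: [0.4587, -0.2547, 0.0923]
tool_rot: [0.981, -0.195, 0.001, 0.0]
ft_force: [-2.1, 1.0, 7.0]
finger_gap: 0.023
grip_force: 60.6
```

The collar has met the plate (tcp z .0923, about 9 N). I'll release and rise.

```bash
python3 -m jog '[{"slide":[0,0,0.0],"dr":[0,0,0],"claw":0.3},{"slide":[0,0,0],"dr":[0,0,0],"claw":0.4},{"slide":[0,0,0],"dr":[0,0,0],"claw":0.5},{"slide":[0,0,0],"dr":[0,0,0],"claw":0.55},{"slide":[0,0,0],"dr":[0,0,0],"claw":0.55},{"slide":[0,0,-0.1],"dr":[0,0,0],"claw":0.55},{"slide":[0,0,-0.3],"dr":[0,0,0],"claw":0.55},{"slide":[0,0,-0.4],"dr":[0,0,0],"claw":0.55}]'
python3 -m jog '[{"slide":[0,0,-0.5],"dr":[0,0,0],"claw":0.55},{"slide":[0,0,-0.5],"dr":[0,0,0],"claw":0.55},{"slide":[-0.4,0,-0.3],"dr":[0,0,0],"claw":0.55},{"slide":[-0.4,0,0],"dr":[0,0,0],"claw":0.55},{"slide":[-0.2,0,0],"dr":[0,0,0],"claw":0.55},{"slide":[0,0,0],"dr":[0,0,0],"claw":0.55},{"slide":[0,0,0],"dr":[0,0,0],"claw":0.55},{"slide":[0,0,0],"dr":[0,0,0],"claw":0.55}]'
python3 - <<'E'
from h import *
st();snap('wrist','w6.png');snap('scene','s6.png')
a=cv2.convertScaleAbs(cv2.imread('pics/w6.png'),alpha=1.8)[:400]
b=cv2.resize(cv2.imread('pics/s6.png')[170:290,190:470],None,fx=1.4,fy=1.4)
a=cv2.resize(a,(640,400));c=np.zeros((570,640,3),np.uint8);c[:400]=a;c[400:568,:392]=b[:168];cv2.imwrite('pics/fin.png',c)
E
```

```text
time: 23.45
tcp_pos: [0.4585, -0.2544, 0.1324]
tool_rot: [0.981, -0.195, -0.0, 0.0]
ft_force: [0.3, -0.2, -0.2]
finger_gap: 0.0468
grip_force: 0.0
time: 24.45
tcp_pos: [0.4127, -0.2353, 0.1961]
tool_rot: [0.981, -0.195, -0.0, 0.0]
ft_force: [0.9, 0.5, -0.1]
finger_gap: 0.0468
grip_force: 0.0
t 24.45 tcp [ 0.4127 -0.2353  0.1961] F [ 0.9   0.54 -0.07] gap 0.0468
```

View pics/fin.png

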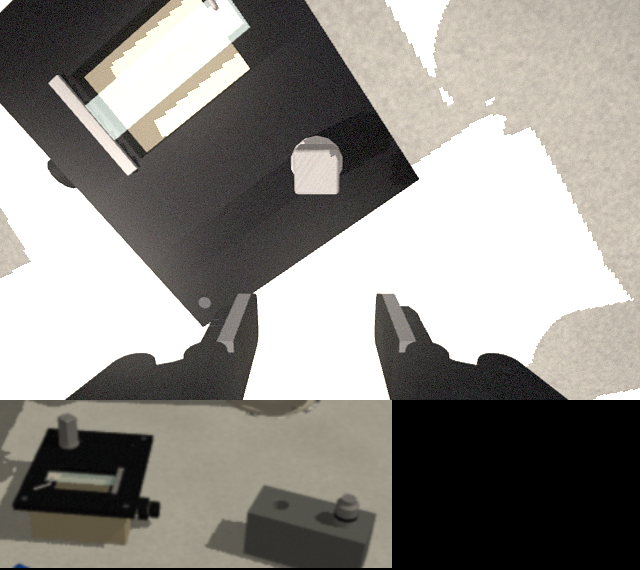

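The pin stands upright in the stage with its collar flush on the plate at (317,160), the objective is still in the rack, and the gripper is clear. Handing in.

```bash
python3 -c "
from station import env
print(env.close_job())"
```

```text
the job is handed in; nothing more can be done
None
```

The lock pin is fully home with its collar on the stage plate and released, the objective is still in the rack, I did not touch the eyepiece or slide box, and the job was handed in at about 24.5 s of the 64 s allowed.

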